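# Clear the feeding tools out of the nano tank and shut its hatch

### The job

Feeding is done: take the white scoop and the green feeding tube, which were left leaning in the open hatch of the nano tank, and stand each one upright, the same end down as now, in the opening of the glass tool cup that fits its shape. Lower them gently until they stand on the cup's floor, without dropping them in, knocking the cup over or shoving it along the shelf. Then shut the tank's blue hatch flat and leave the jar and the terracotta tube where they are.

Things in the scene. Friction and masses are not known exactly. Their poses are not given: they have to be found in the camera images.
- tank: Stack of two clear acrylic nano tanks with grey lids, fixed on the shelf, each 180 mm (its x) by 220 mm (its y) by 105 mm high over its lid, 210 mm in all; walls, floors and lids 5 mm. Origin at the centre of the underside, z up; its -x side faces the robot within 15 degrees. The lower tank is plain and shut. A silver spring clip 26 mm high sits on the upper lid's rim at x = +80, y = -90 mm.
- hatch_opening (a point): Centre of the hatch opening, level with the top of the upper lid; axes as the tank. The opening is 88 mm (x) by 128 mm (y). At the start both tools lean on its -x edge (x = -44 mm), tops towards the tank's -x, feet on the upper tank's inner floor, 100 mm below this point.
- hatch (a joint): Hinge angle of the blue hatch in rad: 0 = shut, flat on the lid; about 1.65 to 1.85 = standing open. It turns about the tank's y axis at the +x side of the opening; the free edge swings up and towards the tank's +x as the angle grows. Stop at 1.9. The hinge is stiff (about 0.07 N m): the hatch stays wherever it is left and has to be pushed all the way down.
- hatch_hinge (a point): Middle of the hatch's hinge axis, level with the upper lid's top, 56 mm from the tank's centre towards its +x. The hatch is a flat blue panel 4 mm thick, 140 mm wide along y, reaching 106 mm from this axis; shut, it lies on the lid, outer face 4 mm above the axis. These axes turn with it: its -x runs from hinge to free edge, its +z is the outward normal (up when shut).
- hatch_tab (a point): End of the 40 mm wide lifting tab at the middle of the hatch's free edge, 119 mm from the hinge axis.
- scoop: Flat white plastic scoop, 200 mm long, about 50 g. Its z runs up from the foot (bowl end) to the top. Handle 10 mm (its x) by 22 mm (its y); the lowest 60 mm is the open bowl, 10 by 24 mm. Underside in the plane x = 0, centre line at x = +5 mm. Origin: middle of the foot end, on the underside. It starts leaning 29 degrees from vertical with about 85 mm standing out of the opening.
- scoop_foot (a point): Centre of the scoop's foot end (bowl end), on its centre line; same axes as the scoop.
- scoop_top (a point): Centre of the scoop's top end, 200 mm from the foot.
- feedtube: Translucent green round feeding tube with two orange bands near its top, 18 mm in diameter, 200 mm long. Its z runs up the tube from foot to top; the centre line is at x = +9 mm. Origin on the rim of the foot end. 50 g or so. It leans beside the scoop in the same way, centre lines about 68 to 84 mm apart; which is left and which right varies.
- tube_foot (a point): Centre of the tube's foot end; same axes as the feedtube.
- tube_top (a point): Centre of the tube's top end (banded end), 200 mm from the foot.
- cup: Loose square clear-glass tool cup, 94 by 94 mm, 106 mm high, about 0.7 kg. Origin at the centre of its underside, z up. Its inner floor (a dark drip pad) is 7 mm above the underside. A white plastic insert fills the top 30 mm; it has a slot at x = +20 mm and a round hole at x = -20 mm, both open through to the cup's floor space, edges chamfered 2 mm.
- cup_slot (a point): Centre of the slot's mouth at the top of the insert, 106 mm above the underside. The slot is 15 mm along the cup's x and 30 mm along its y: the scoop goes in with its 22/24 mm width along the cup's y, either face forward.
- cup_hole (a point): Centre of the mouth of the round hole, 23 mm in diameter, for the feeding tube.
- shrimp_tube: Bystander: loose terracotta shrimp tube standing on end, 44 mm in diameter, 100 mm high. Origin at the centre of its underside.
- food_jar: Bystander: loose closed food jar, 60 mm in diameter, 75 mm high. Origin at the centre of its underside.
Things that resemble listed ones, but are neither listed nor needed, are in the scene too. There is more than one size of the feedtube; the one meant has the size given above. Of the things that look like the scoop, the smaller one is meant.

How it is judged:
On the way, in this order (a step that is already met when the one before it is completed fails the run):
1. scoop and feeding tube both stand in the cup, on its floor (z of each of scoop_foot, tube_foot in the frame of cup below 0.014 m and horizontal distance between scoop_foot and cup_slot below 0.03 m and angle between each of scoop, feedtube's own z axis and vertical below 0.3 rad and horizontal distance between tube_foot and cup_hole below 0.03 m), for 0.2 s.
2. the hatch is shut flat (value of joint hatch below 0.06 rad), for 0.2 s.
At the end, for the whole second after the job is handed in: Scoop in the slot and feeding tube in the round hole, each with its foot within 7 mm of the cup's inner floor and under its opening (30 mm sideways), within 17 degrees of upright and at rest; cup standing flat; hatch shut to within 0.06 rad (all of step 1 and linear speed of each of scoop, feedtube below 0.03 m/s and angle between cup's own z axis and vertical below 0.05 rad and value of joint hatch below 0.06 rad); the robot touches nothing.
It fails at once if the cup is shoved more than 40 mm or tipped more than 20 degrees (distance of cup from where it was at the start of the episode above 0.04 m or angle between cup's own z axis and vertical above 0.35 rad).
It fails at once if the scoop is dropped into the cup (over 0.5 m/s inside it) (horizontal distance between scoop_foot and cup below 0.04 m and z of scoop_foot in the frame of cup below 0.1 m and linear speed of scoop above 0.5 m/s).
It fails at once if the feeding tube is dropped into the cup (over 0.5 m/s inside it) (horizontal distance between tube_foot and cup below 0.04 m and z of tube_foot in the frame of cup below 0.1 m and linear speed of feedtube above 0.5 m/s).
It fails at once if the terracotta tube or the jar is moved more than 30 mm (distance of any of shrimp_tube, food_jar from where it was at the start of the episode above 0.03 m).
It also fails if it takes over 72 s, if anything falls off the work surface, if the arm or the gripper's body presses on something with over 40 N, if the wrist force passes 120 N, or if a joint passes its speed limit or range.

### The arm

A 6-joint arm with a two-finger parallel gripper is mounted at the origin on the work surface. World frame = base frame: x ahead of the robot, y to its left, z up, the work surface at z = 0. Lengths are in m, angles in rad, forces in N, time in s.
With the tool pointing down it reaches from about 0.35 to 0.975 m from the base axis. Payload 4.9 kg.
Tool frame: the origin (TCP) lies midway between the tips of the shut fingers; the grasp point (between the pads) lies 19 mm behind it; z points along the fingers, y is the line along which they close (so a half turn about z gives the same grasp; the last joint's range is limited). The gripper opens to 85 mm and grips with 20 to 120 N. Pads are 22 mm wide; open, the fingers measure 114 mm over their backs; the gripper's body (76 mm by 85 mm) begins 54 mm behind the grasp point. The pads swing forward as they close: fully open they stand 13 mm farther back than shut.
Start: joints at [-1.249, 0.053, 1.613, -0, 1.476, -0.119], TCP at [0.267, -0.565, 0.208] pointing down, gripper open.
Joint ranges: [-3.01, 3.01], [-1.01, 2.22], [0.06, 2.58], [-1.02, 4.17], [0.09, 2.62], [-3.14, 3.14]. Speed limits (rad/s): [2.57, 2.57, 3.14, 3.14, 3.14, 3.14].

### API

Orientations are given as a rotation vector (axis times angle).
In Python, from station import ctrl gives the robot as it stands. The module is installed in compiled form; this text tells all that it offers.
- The arm moves only by the shell command python3 -m handwheel 'ROWS' [OPENING] [FORCE]. ROWS is JSON, a list of rows, each a list of 2 entries, a list of its own where there are three numbers: the shift along the tool's x, y, z in cm, then the turn, a rotation vector about the tool's x, y, z in rad. In form: [[[tx, ty, tz], [ax, ay, az]], ...]. A call has 1 to 5 rows; each row is the pose to reach, as a shift and turn from the pose commanded when the call began, along the tool's axes at that moment; what a row does not reach only later rows make up. A row lasts 1/8 s, in which the tool goes at most 62.5 mm and 10.7 degrees, less where a joint would pass 70% of its speed; a pose out of reach is approached as far as the arm can. A call with a gripper value outside its range is refused whole. OPENING is the gripper's target within -1 to 1 (shut at 1, half-way at 0, fully open at -1), set as the call begins (- or left out, the last holds). The fingers move at their own pace and stop on an object; FORCE is the grip in N (left out, the last holds). Time passes only in rows, so rows that repeat a pose let the fingers close. It gives the time, the measured TCP pose, the force, the opening and the grip force at its end, in the units of the state.
- ctrl.get_obs(): the state, without advancing time (a new reading comes with each control period).
- ctrl.get_image(name): name is "side" or "top" or "wrist"; returns the picture (480x640x3 uint8, blue, green, red); there is no depth.
- ctrl.calibration(name): a dict with "fx", "fy", "cx", "cy" (pixels), "R" (3x3) and "t" (3): a world point X has camera coordinates R X + t. Camera axes: x right, y down, z forward; pixel columns grow to the right and rows downward; lengths in m; the calibration is good to about 2 mm. A picture is of the moment at which its call begins: read the wrist's pose just before it. calibration takes no time and is no camera call; for the wrist camera it gives the pose at the moment of the call.
- ctrl.finish_job(): hands the job in; it is judged then, once.
Trained networks look in the newest picture that a camera, given by its name, has taken for a name from the list of things; names that differ only in an ending like _2 or _b are one class to them, and where a whole thing is asked for, a point or a joint stands for the part that bears it (a point fixed in the world has none). Each returns a list of dicts, best first, with "score" (0 to 1); they miss things now and then, are a little off and sometimes report something else, mostly with a low value. They report only what shows in the picture. A call takes as long as a camera call. They do not tell look-alikes from the thing itself.
- ctrl.look_for(camera, query): "position" ([column, row] in pixels, amid what is visible of it).
- ctrl.landmark_of(camera, query): "position" ([column, row] in pixels: a listed point, or the origin of a listed thing).
The state is a dict: "t": time; "q": joint angles; "dq": joint speeds; "effort": joint torques, N m; "tool_pos": TCP position; "tool_rot": TCP orientation; "contact_force": force on the tool from outside, world axes, zero at the start; "wrist_torque": the same for the moment, N m; "opening": finger opening in m; "grip_force": force on a finger pad.
Only numpy, scipy, OpenCV 4.12 (cv2) and the standard library are available. Lean on these libraries where they do the work, as an engineer would, in place of code of your own. Each camera call takes 0.05 s, during which the arm holds its last target. There are 200 camera calls.

## Working session

There is one attempt and no reset: what is moved stays moved. The work goes in short steps, Python scripts to look and compute and a shell command to move; the robot and the scene stay as the last step left them, time stands still between calls to the robot, and variables do not carry over. Pictures are saved under pics/ and viewed, at most 10 in all, crops included, and the job is handed in when it is done.

```bash
mkdir -p pics
cat > h.py <<'E'
import numpy as np, cv2
from station import ctrl
from scipy.spatial.transform import Rotation as Ro
from scipy.optimize import least_squares
def ray(cam,px,c=None):
    c=c or ctrl.calibration(cam); R=np.array(c['R']);t=np.array(c['t'])
    d=R.T@np.array([(px[0]-c['cx'])/c['fx'],(px[1]-c['cy'])/c['fy'],1]); return -R.T@t,d/np.linalg.norm(d)
def onz(cam,px,z,c=None):
    o,d=ray(cam,px,c); return o+d*(z-o[2])/d[2]
def tri(*cp):
    A=np.zeros((3,3));b=np.zeros(3)
    for r in cp:
        o,d=r; P=np.eye(3)-np.outer(d,d);A+=P;b+=P@o
    X=np.linalg.solve(A,b); return X,[round(1000*np.linalg.norm((np.eye(3)-np.outer(d,d))@(X-o)),1) for o,d in cp]
def proj(c,X):
    x=np.array(c['R'])@X+np.array(c['t']); return np.array([c['fx']*x[0]/x[2]+c['cx'],c['fy']*x[1]/x[2]+c['cy']])
E
python3 - <<'E'
from h import *
np.set_printoptions(precision=3,suppress=True)
for c in ['side','top','wrist']:
    im=ctrl.get_image(c); cv2.imwrite(f'pics/{c}0.png',im)
    k=ctrl.calibration(c); print(c,k['fx'],-np.array(k['R']).T@np.array(k['t']))
for q in ['scoop_top','tube_top','cup_slot','cup_hole','cup','tank','hatch_opening','hatch_hinge','hatch_tab','shrimp_tube','food_jar']:
  for c in ['side','top']:
    print(q,c,[(np.round(d['position']).tolist(),round(d['score'],2)) for d in ctrl.landmark_of(c,q)[:4]])
E
```

```text
side 558.879369192322 [0.252 1.188 0.888]
top 462.6546355446778 [0.482 0.176 1.263]
wrist 429.78068402546927 [ 0.337 -0.533  0.373]
scoop_top side [([464.0, 357.0], 0.67), ([360.0, 208.0], 0.6)]
scoop_top top [([340.0, 270.0], 0.72), ([295.0, 371.0], 0.66)]
tube_top side [([295.0, 357.0], 0.68), ([355.0, 223.0], 0.66)]
tube_top top [([256.0, 242.0], 0.73), ([307.0, 267.0], 0.71)]
cup_slot side [([342.0, 206.0], 0.67), ([320.0, 244.0], 0.53)]
cup_slot top [([458.0, 223.0], 0.72)]
cup_hole side [([358.0, 211.0], 0.98), ([340.0, 208.0], 0.32)]
cup_hole top [([462.0, 235.0], 0.72), ([305.0, 232.0], 0.34)]
cup side []
cup top [([448.0, 231.0], 0.72), ([322.0, 235.0], 0.56), ([337.0, 269.0], 0.45)]
tank side [([327.0, 317.0], 0.69)]
tank top [([320.0, 244.0], 0.85)]
hatch_opening side [([324.0, 244.0], 0.65), ([360.0, 209.0], 0.26)]
hatch_opening top [([320.0, 236.0], 0.58)]
hatch_hinge side [([300.0, 239.0], 0.83)]
hatch_hinge top [([318.0, 209.0], 0.58)]
hatch_tab side [([281.0, 191.0], 0.59)]
hatch_tab top [([317.0, 190.0], 0.56)]
shrimp_tube side [([261.0, 293.0], 0.78)]
shrimp_tube top [([335.0, 172.0], 0.63), ([306.0, 269.0], 0.42)]
food_jar side [([355.0, 219.0], 0.23)]
food_jar top [([414.0, 172.0], 0.78)]
```

View pics/side0.png

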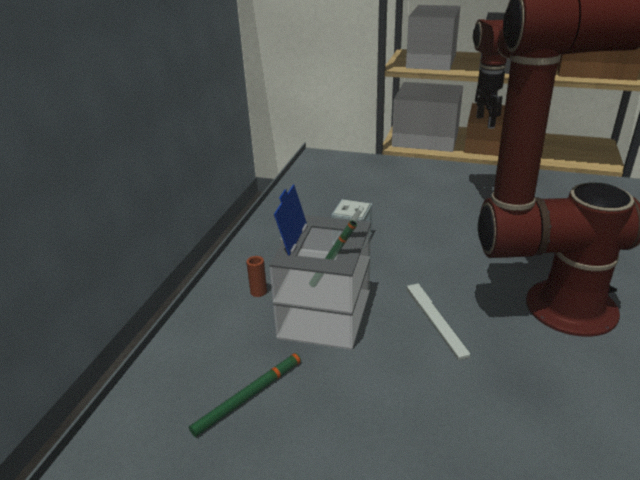

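View pics/top0.png

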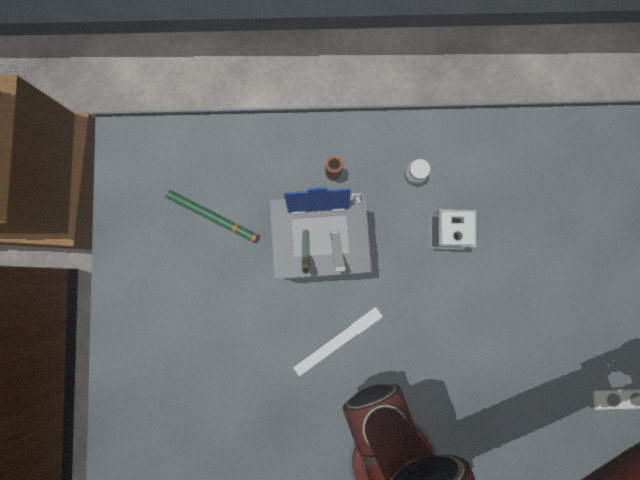

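The side picture shows the tank at about (320,290), with the green tube (335,250) leaning in its hatch, the cup behind it (352,212), and the terracotta tube (257,276).

Candidates, by pixel in the top picture:
- **Tube:** one leans in the hatch at (306,252). The one on the shelf at (210,215) is longer, so it is the decoy.
- **Scoop:** one leans in the hatch at (338,252). The one on the shelf at (338,341) is larger, so it is the decoy.
- **Cup:** only (457,230), with the slot at (458,220) and the hole at (458,236).

I choose the two leaning tools.

Run:
```python
from h import *
np.set_printoptions(precision=3,suppress=True)
im=cv2.imread('pics/top0.png'); cv2.imwrite('pics/crop.png',cv2.resize(im[150:290,260:490],None,fx=3.4,fy=3.4,interpolation=cv2.INTER_CUBIC))
print('slot',onz('top',(458,220),.106),'hole',onz('top',(458,236),.106))
print('scooptop',onz('top',(340,270),.285),'tubetop',onz('top',(306,269),.285), tri(ray('top',(307,267)),ray('side',(355,223))))
for n,p in dict(openTL=(293,213),openBL=(293,256),openBR=(348,253),lidBL=(274,278),lidBR=(371,274),lidTR=(366,195)).items(): print(n,onz('top',p,.21))
print('jar',onz('top',(420,169),.075),'shr',onz('top',(334,163),.1))
o=ctrl.get_obs();print(o['tool_pos'],o['tool_rot'],o['opening'])
print(Ro.from_rotvec(o['tool_rot']).as_matrix())
k=ctrl.calibration('wrist');R=Ro.from_rotvec(o['tool_rot']).as_matrix()
C=-np.array(k['R']).T@np.array(k['t']); print('cam in tool',R.T@(C-o['tool_pos']),R.T@np.array(k['R']).T)
```

```text
slot [ 0.617 -0.174  0.106] hole [ 0.577 -0.172  0.106]
scooptop [0.497 0.135 0.285] tubetop [0.501 0.206 0.285] (array([0.5  , 0.203, 0.283]), [np.float64(4.8), np.float64(4.8)])
openTL [0.631 0.236 0.21 ]
openBL [0.532 0.238 0.21 ]
openBR [0.536 0.112 0.21 ]
lidBL [0.484 0.282 0.21 ]
lidBR [0.487 0.062 0.21 ]
lidTR [0.669 0.067 0.21 ]
jar [ 0.758 -0.091  0.075] shr [0.773 0.134 0.1  ]
[ 0.267 -0.565  0.208] [-3.066 -0.687  0.   ] 0.08535043537540479
[[ 0.904  0.427 -0.   ]
 [ 0.427 -0.904  0.   ]
 [-0.    -0.    -1.   ]]
cam in tool [ 0.078  0.001 -0.166] [[ 0.    -0.952 -0.306]
 [ 1.    -0.     0.001]
 [-0.001 -0.306  0.952]]
```

View pics/crop.png

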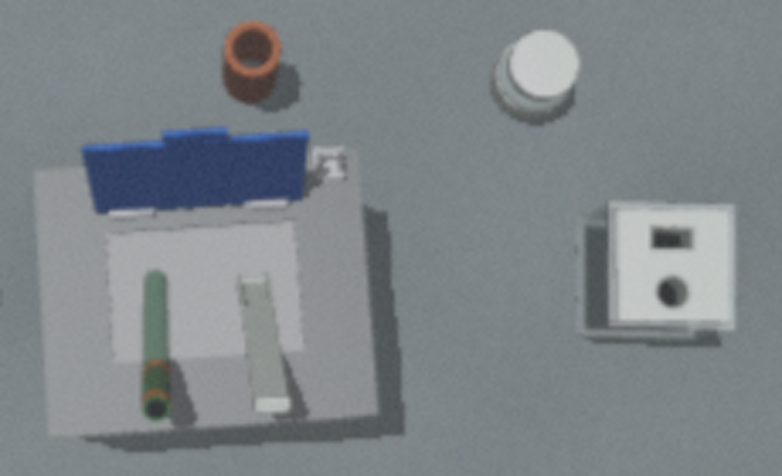

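The close crop confirms the short green tube (banded top at (155,405)) and the small scoop with its bowl (top at (272,405)) leaning in the hatch. The cup has its slot at (672,238) and its hole at (672,292). Next I work out the approach with a tilted gripper.

```bash
cat >> h.py <<'E'
def tilt(deg,yaw=0.):  # tool z tilted forward by deg from down, tool x ahead
    a=np.radians(deg); return Ro.from_euler('z',yaw)*Ro.from_matrix(np.array([[np.cos(a),0,np.sin(a)],[0,-1,0],[np.sin(a),0,-np.cos(a)]]).T)
def plan(poses,start=None):
    o=ctrl.get_obs(); p,R=start or (np.array(o['tool_pos']),Ro.from_rotvec(o['tool_rot']))
    for P,Q in poses:
        P=np.array(P); s=R.inv().apply(P-p)*100; v=(R.inv()*Q).as_rotvec()
        print('shift',np.round(s,2),np.round(np.linalg.norm(s),1),'turn',np.round(v,3),'deg',round(np.degrees(np.linalg.norm(v)),1)); p,R=P,Q
E
python3 - <<'E'
from h import *
np.set_printoptions(precision=3,suppress=True)
T=tilt(29,.02); z=T.apply([0,0,1]); top=np.array([.497,.135,.285])
plan([([.33,-.35,.33],T),([.42,-.08,.36],T),(top+[0,.035,0]-.10*z,T)])
E
```

```text
shift [ 14.91 -16.76 -12.2 ] 25.5 turn [-0.106  0.499  0.412] deg 37.5
shift [  9.8  -26.81   2.  ] 28.6 turn [0. 0. 0.] deg 0.0
shift [  3.53 -24.84   0.53] 25.1 turn [0. 0. 0.] deg 0.0
```

```bash
python3 -m handwheel '[[[3,-3.4,-2.4],[-0.021,0.1,0.082]],[[6,-6.7,-4.9],[-0.042,0.2,0.165]],[[9,-10.1,-7.3],[-0.064,0.3,0.247]],[[12,-13.4,-9.8],[-0.085,0.4,0.33]],[[14.9,-16.8,-12.2],[-0.106,0.499,0.412]]]' -0.1
python3 -m handwheel '[[[2,-5.4,0.4],[0,0,0]],[[4,-10.8,0.8],[0,0,0]],[[6,-16.2,1.2],[0,0,0]],[[8,-21.6,1.6],[0,0,0]],[[9.8,-26.8,2],[0,0,0]]]'
python3 -m handwheel '[[[0.7,-5,0.1],[0,0,0]],[[1.4,-10,0.2],[0,0,0]],[[2.1,-15,0.3],[0,0,0]],[[2.8,-20,0.4],[0,0,0]],[[3.5,-24.8,0.5],[0,0,0]]]'
python3 - <<'E'
from h import *
np.set_printoptions(precision=3,suppress=True)
cv2.imwrite('pics/w1.png',ctrl.get_image('wrist'))
o=ctrl.get_obs();print(o['tool_pos'],Ro.from_rotvec(o['tool_rot']).as_matrix())
for q in ['scoop_top','tube_top','hatch_opening','hatch_hinge']:
    print(q,[(np.round(d['position']).tolist(),round(d['score'],2)) for d in ctrl.landmark_of('wrist',q)[:3]])
E
```

```text
t: 1.88
tool_pos: [0.3301, -0.3486, 0.3313]
tool_rot: [-3.035, -0.026, -0.791]
contact_force: [0.2, 0.1, 0.9]
opening: 0.047
grip_force: 0.0
t: 2.5
tool_pos: [0.4198, -0.0783, 0.361]
tool_rot: [-3.036, -0.029, -0.789]
contact_force: [1.1, -0.8, -0.4]
opening: 0.0467
grip_force: 0.0
t: 3.12
tool_pos: [0.4475, 0.1707, 0.3736]
tool_rot: [-3.035, -0.032, -0.788]
contact_force: [1.3, -0.8, -0.4]
opening: 0.047
grip_force: 0.0
[0.447 0.176 0.373] [[ 0.874  0.029  0.485]
 [ 0.023 -1.     0.018]
 [ 0.485 -0.005 -0.874]]
scoop_top [([375.0, 221.0], 0.85), ([351.0, 175.0], 0.68), ([311.0, 94.0], 0.65)]
tube_top [([261.0, 217.0], 0.89), ([188.0, 200.0], 0.84)]
hatch_opening [([315.0, 149.0], 0.96), ([352.0, 174.0], 0.37)]
hatch_hinge [([314.0, 96.0], 0.96)]
```

View pics/w1.png

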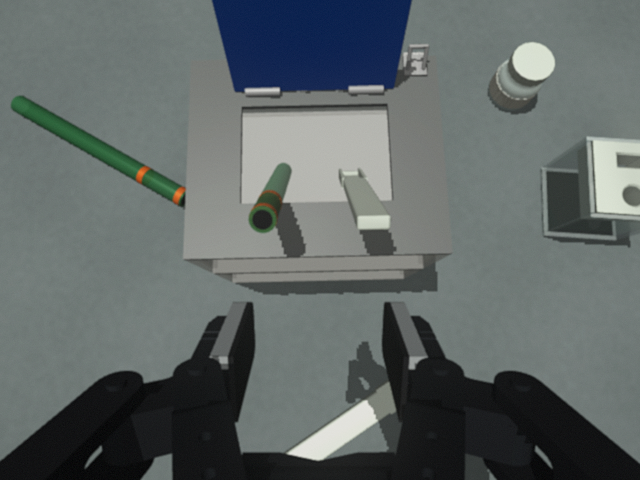

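The wrist picture shows the scoop's top at (374,220) and foot at about (350,172), and the tube's top at (264,217) and foot at about (283,167). The hatch is open at the top and the cup is at the right edge.

Run:
```python
from h import *
np.set_printoptions(precision=3,suppress=True)
st=None
for n,w,t,f in [('scoop',(374,219),(340,270),(350,173)),('tube',(263,217),(306,269),(283,168))]:
    X,e=tri(ray('wrist',w),ray('top',t)); F=onz('wrist',f,.115); a=(X-F);L=np.linalg.norm(a);a/=L
    print(n,'top',X,e,'foot',F,'axis',a,L,'lean',np.degrees(np.arccos(a[2])), 'top@.285',onz('wrist',w,.285))
for q in ['scoop_foot','tube_foot']: print([(np.round(d['position']),round(d['score'],2)) for d in ctrl.landmark_of('wrist',q)[:2]])
```

```text
scoop top [0.496 0.136 0.309] [np.float64(0.4), np.float64(0.4)] foot [0.594 0.136 0.115] axis [-0.45  -0.001  0.893] 0.21735784537724548 lean 26.72036344413617 top@.285 [0.502 0.132 0.285]
tube top [0.501 0.205 0.285] [np.float64(1.3), np.float64(1.3)] foot [0.598 0.208 0.115] axis [-0.495 -0.015  0.869] 0.1959179801136411 lean 29.65786708426851 top@.285 [0.502 0.204 0.285]
[(array([352., 171.]), 0.7)]
[(array([284., 174.]), 0.96), (array([ 18., 102.]), 0.79)]
```

Run:
```python
from h import *
T=tilt(29,.024); z=T.apply([0,0,1]); top=np.array([.501,.133,.287])
plan([(top-.03*z,T),(top+.046*z,T)])
```

```text
shift [0.4  3.54 7.07] 7.9 turn [ 0.003 -0.001 -0.006] deg 0.4
shift [0.  0.  7.6] 7.6 turn [0. 0. 0.] deg 0.0
```

```bash
python3 -m handwheel '[[[0.2,1.8,1.5],[0,0,0]],[[0.4,3.5,4],[0,0,0]],[[0.4,3.5,7],[0,0,0]],[[0.4,3.5,7],[0,0,0]]]'
python3 - <<'E'
from h import *
cv2.imwrite('pics/w2.png',ctrl.get_image('wrist'))
E
```

```text
t: 3.98
tool_pos: [0.4854, 0.1322, 0.3105]
tool_rot: [-3.04, -0.024, -0.778]
contact_force: [0.5, -0.7, 0.2]
opening: 0.0472
grip_force: 0.0
```

View pics/w2.png

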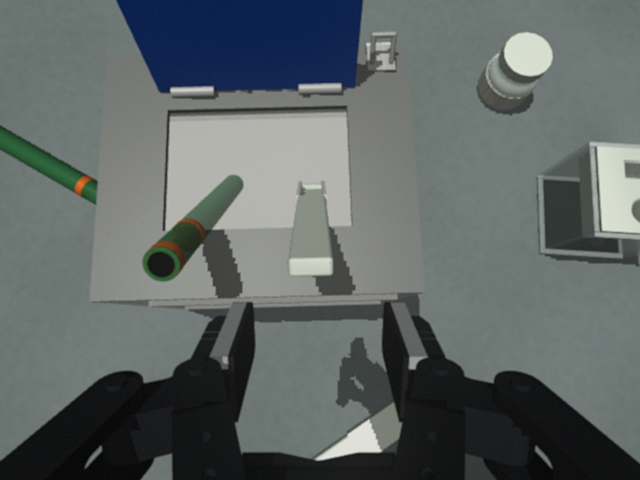

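The wrist picture shows the scoop's top at (311,267) and its foot at (312,187), with the finger midline at about column 318, so the offset is small. Before going down I check where the approach line projects.

Run:
```python
from h import *
o=ctrl.get_obs();c=ctrl.calibration('wrist');p=np.array(o['tool_pos']);z=Ro.from_rotvec(o['tool_rot']).apply([0,0,1])
for d in (0,.03,.04,.1,.2,.23): print(d,proj(c,p+d*z).round(1), (p+d*z).round(3))
# depth at which scoop top width 43px = 22mm
print(c['fx']*22/43)
for w in ((311,260),(311,266)): print(onz('wrist',w,.285).round(4))
```

```text
0 [315.1 293.2] [0.486 0.133 0.313]
0.03 [315.5 266.8] [0.5   0.133 0.287]
0.04 [315.6 259.5] [0.505 0.133 0.278]
0.1 [316.  226.4] [0.534 0.134 0.225]
0.2 [316.5 193.8] [0.583 0.135 0.138]
0.23 [316.6 187. ] [0.597 0.135 0.112]
219.88779182698428
[0.5039 0.1354 0.285 ]
[0.5009 0.1354 0.285 ]
```

```bash
python3 -m handwheel '[[[0.0,-0.2,2],[0,0,0]],[[0,-0.2,4.5],[0,0,0]],[[0,-0.2,6.5],[0,0,0]],[[0,-0.2,7.6],[0,0,0]],[[0,-0.2,7.6],[0,0,0]]]'
python3 -m handwheel '[[[0,0,0],[0,0,0]],[[0,0,0],[0,0,0]],[[0,0,0],[0,0,0]],[[0,0,0],[0,0,0]],[[0,0,0],[0,0,0]]]' 1 40
```

```text
t: 4.65
tool_pos: [0.5229, 0.137, 0.2476]
tool_rot: [-3.036, -0.029, -0.786]
contact_force: [0.5, 0.3, 0.3]
opening: 0.0471
grip_force: 0.0
t: 5.28
tool_pos: [0.5233, 0.1374, 0.2486]
tool_rot: [-3.035, -0.03, -0.789]
contact_force: [-3.1, 0.3, 5.7]
opening: 0.0211
grip_force: 43.0
```

```bash
python3 -m handwheel '[[[0,0,-1.5],[0,0,0]],[[0,0,-4.5],[0,0,0]],[[0,0,-8],[0,0,0]],[[0,0,-11],[0,0,0]],[[0,0,-13.5],[0,0,0]]]'
python3 - <<'E'
from h import *
T=tilt(0,0.0)
plan([([.5,-.06,.38],T),([.545,-.172,.33],T)])
E
```

```text
t: 5.9
tool_pos: [0.4562, 0.1358, 0.3664]
tool_rot: [-3.036, -0.03, -0.785]
contact_force: [0.1, -0.4, -2.2]
opening: 0.0209
grip_force: 42.3
shift [ 4.16 19.67  0.73] 20.1 turn [-0.006 -0.506  0.019] deg 29.0
shift [ 4.5 11.2  5. ] 13.1 turn [0. 0. 0.] deg 0.0
```

```bash
python3 -m handwheel '[[[1.2,4,-1],[0,-0.1,0]],[[2.2,8,-1],[0,-0.2,0]],[[3.3,12,-1],[-0.004,-0.3,0.01]],[[4.2,16,-1],[-0.006,-0.4,0.015]],[[5.1,19.7,-1],[-0.006,-0.506,0.019]]]'
python3 -m handwheel '[[[1.5,3.7,1.5],[0,0,0]],[[3,7.4,3],[0,0,0]],[[4.5,11.2,6],[0,0,0]],[[4.5,11.2,7],[0,0,0]]]'
python3 - <<'E'
from h import *
np.set_printoptions(precision=3,suppress=True)
o=ctrl.get_obs();cv2.imwrite('pics/w3.png',ctrl.get_image('wrist'))
print(o['tool_pos'],Ro.from_rotvec(o['tool_rot']).as_matrix(),proj(ctrl.calibration('wrist'),np.array(o['tool_pos'])-[0,0,.154]))
for q in ['cup_slot','cup_hole','cup','scoop_foot']:
  for c in ['wrist','top']:
    print(q,c,[(np.round(d['position'],1).tolist(),round(d['score'],2),onz(c,d['position'],.106)[:2]) for d in ctrl.landmark_of(c,q)[:2]])
E
```

```text
t: 6.52
tool_pos: [0.5005, -0.0616, 0.3992]
tool_rot: [-3.141, 0.001, 0.006]
contact_force: [0.2, 0.9, -0.6]
opening: 0.0211
grip_force: 42.3
t: 7.02
tool_pos: [0.5449, -0.1736, 0.3251]
tool_rot: [-3.139, 0.004, 0.009]
contact_force: [-0.1, 1.2, -0.0]
opening: 0.021
grip_force: 42.3
[ 0.545 -0.174  0.325] [[ 1.    -0.003 -0.006]
 [-0.003 -1.     0.002]
 [-0.006 -0.002 -1.   ]] [318.615 205.143]
cup_slot wrist []
cup_slot top [([458.3, 222.9], 0.72, array([ 0.61 , -0.175]))]
cup_hole wrist [([313.3, 151.7], 0.7, array([ 0.579, -0.169]))]
cup_hole top [([461.9, 234.8], 0.72, array([ 0.58 , -0.182])), ([305.4, 232.3], 0.34, array([0.596, 0.212]))]
cup wrist [([319.1, 122.7], 0.86, array([ 0.605, -0.174]))]
cup top [([447.7, 231.1], 0.72, array([ 0.59 , -0.147])), ([321.9, 235.3], 0.56, array([0.587, 0.17 ]))]
scoop_foot wrist [([156.8, 295.2], 0.9, array([ 0.439, -0.013])), ([321.0, 213.9], 0.69, array([ 0.523, -0.176]))]
scoop_foot top [([333.0, 227.7], 0.84, array([0.606, 0.142])), ([381.2, 309.4], 0.66, array([0.4  , 0.028]))]
```

View pics/w3.png

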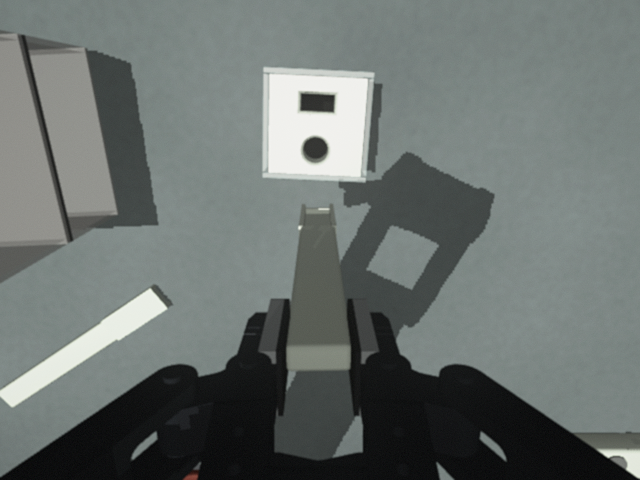

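The wrist picture shows the slot at (318,102) and the hole at (315,149). The cup's edges slope about 2.5° (263,68)→(374,73), and the scoop hangs straight with its foot at about (318,207).

Run:
```python
from h import *
np.set_printoptions(precision=4,suppress=True)
s=onz('wrist',(317.5,102),.106);h=onz('wrist',(315,149.5),.106);print(s,h,(s+h)/2,np.linalg.norm(s-h))
ys=[onz('wrist',p,.106) for p in ((264,69),(374,73),(263,177),(367,181))]
print(ys[0]-ys[1],ys[2]-ys[3],ys[0]-ys[2],ys[1]-ys[3],np.mean(ys,axis=0))
c=ctrl.calibration('wrist');p=np.array(ctrl.get_obs()['tool_pos'])
for dx in(-.005,0,.005):print([proj(c,p+[dx,dy,-.154]).round(1) for dy in (-.012,.012)])
d=(s-h);yaw=np.arctan2(d[1],d[0]);print(yaw)
T=tilt(0,-.045);plan([([s[0],s[1],.29],T)])
```

```text
[ 0.6226 -0.1729  0.106 ] [ 0.5821 -0.1707  0.106 ] [ 0.6023 -0.1718  0.106 ] 0.0405989098128938
[0.003  0.0933 0.    ] [0.0036 0.095  0.    ] [ 0.0919 -0.0043  0.    ] [ 0.0925 -0.0026  0.    ] [ 0.6016 -0.1725  0.106 ]
[array([331.7, 213.4]), array([300.4, 213.4])]
[array([331.7, 207. ]), array([300.3, 207. ])]
[array([331.8, 200.6]), array([300.3, 200.6])]
-0.05429836386061425
shift [7.62 0.11 4.03] 8.6 turn [ 0.001 -0.002  0.046] deg 2.6
```

```bash
python3 -m handwheel '[[[3,0,0.5],[0,0,0.02]],[[6,0.1,2],[0,0,0.045]],[[7.6,0.1,3.5],[0,0,0.045]],[[7.6,0,4.2],[0,0,0.045]],[[7.6,0,4.2],[0,0,0.045]]]'
python3 - <<'E'
from h import *
np.set_printoptions(precision=4,suppress=True)
o=ctrl.get_obs();im=ctrl.get_image('wrist');cv2.imwrite('pics/w4.png',cv2.resize(im[50:350,200:440],None,fx=2,fy=2,interpolation=cv2.INTER_CUBIC))
p=np.array(o['tool_pos']);z=Ro.from_rotvec(o['tool_rot']).apply([0,0,1]);c=ctrl.calibration('wrist');print(p,z)
f=lambda X:((proj(c,np.array(X))-[200,50])*2).round(0)
q=p+.154*z;print('foot corners',[f(q+[a,b,0]) for a in(-.005,.005) for b in(-.012,.012)],'slot',f([.6226,-.1729,.106]),f([.6226+.0075,-.1729,.106]),f([.6226,-.1729-.015,.106]))
E
```

```text
t: 8.1
tool_pos: [0.6215, -0.172, 0.2865]
tool_rot: [3.141, -0.07, -0.001]
contact_force: [-0.2, 0.7, 0.0]
opening: 0.0207
grip_force: 42.3
[ 0.6215 -0.172   0.2865] [-0.0005 -0.0001 -1.    ]
foot corners [array([264., 325.]), array([201., 328.]), array([263., 300.]), array([200., 302.])] slot [234. 296.] [233. 278.] [271. 294.]
```

View pics/w4.png

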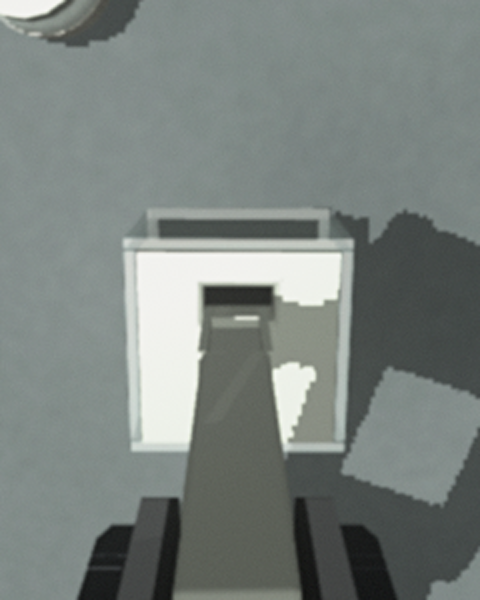

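The crop shows the slot mouth at columns 200–276, with its far edge at row 283. The scoop's bowl end is at columns 206–269, row about 305. After allowing for parallax they line up to about 1 mm, so I lower in steps.

```bash
python3 -m handwheel '[[[0,0,1],[0,0,0]],[[0,0,2],[0,0,0]],[[0,0,3],[0,0,0]],[[0,0,3.6],[0,0,0]],[[0,0,4],[0,0,0]]]'
```

```text
t: 8.78
tool_pos: [0.622, -0.1723, 0.246]
tool_rot: [3.141, -0.07, -0.0]
contact_force: [0.6, 1.0, -0.8]
opening: 0.0208
grip_force: 42.3
```

```bash
python3 -m handwheel '[[[0,0,1.3],[0,0,0]],[[0,0,2.6],[0,0,0]],[[0,0,3.9],[0,0,0]],[[0,0,5],[0,0,0]],[[0,0,6],[0,0,0]]]'
python3 -m handwheel '[[[0,0,0.6],[0,0,0]],[[0,0,1.1],[0,0,0]],[[0,0,1.5],[0,0,0]],[[0,0,1.8],[0,0,0]],[[0,0,1.8],[0,0,0]]]'
```

```text
t: 9.4
tool_pos: [0.622, -0.1723, 0.1858]
tool_rot: [3.141, -0.07, 0.0]
contact_force: [-0.2, 0.5, -0.1]
opening: 0.0208
grip_force: 42.3
t: 10.02
tool_pos: [0.6221, -0.1724, 0.1686]
tool_rot: [3.14, -0.07, 0.0]
contact_force: [0.2, 0.0, -1.1]
opening: 0.0207
grip_force: 42.3
```

```bash
python3 -m handwheel '[[[0,0,0.2],[0,0,0]],[[0,0,0.3],[0,0,0]],[[0,0,0.4],[0,0,0]],[[0,0,0.4],[0,0,0]]]'
python3 -m handwheel '[[[0,0,0.15],[0,0,0]],[[0,0,0.3],[0,0,0]],[[0,0,0.3],[0,0,0]]]'
python3 -m handwheel '[[[0,0,0.15],[0,0,0]],[[0,0,0.3],[0,0,0]],[[0,0,0.3],[0,0,0]]]'
```

```text
t: 10.52
tool_pos: [0.6221, -0.1724, 0.1646]
tool_rot: [3.14, -0.07, 0.0]
contact_force: [0.9, 0.1, -0.7]
opening: 0.021
grip_force: 42.3
t: 10.9
tool_pos: [0.6223, -0.1724, 0.1621]
tool_rot: [3.14, -0.07, 0.001]
contact_force: [0.6, -0.2, 0.8]
opening: 0.0209
grip_force: 42.5
t: 11.28
tool_pos: [0.6236, -0.1728, 0.162]
tool_rot: [3.139, -0.07, 0.007]
contact_force: [-1.3, 0.6, 9.4]
opening: 0.0209
grip_force: 43.5
```

The scoop is on the floor. I release it, lift, and plan the reach to the tube.

```bash
python3 -m handwheel '[[[0,0,-0.25],[0,0,0]],[[0,0,-0.25],[0,0,0]]]'
python3 -m handwheel '[[[0,0,0],[0,0,0]],[[0,0,0],[0,0,0]],[[0,0,0],[0,0,0]]]' -0.1
python3 -m handwheel '[[[0,0,-2],[0,0,0]],[[0,0,-5],[0,0,0]],[[0,0,-9],[0,0,0]],[[0,0,-14],[0,0,0]],[[0,0,-18],[0,0,0]]]'
python3 - <<'E'
from h import *
np.set_printoptions(precision=3,suppress=True)
cv2.imwrite('pics/w5.png',ctrl.get_image('wrist'))
T=tilt(29,.024); z=T.apply([0,0,1]); top=np.array([.502,.2045,.286])
plan([([.5,.03,.39],T),(top-.05*z,T)])
for q in ['scoop_top','cup_hole']: print(q,[(np.round(d['position'],1).tolist(),round(d['score'],2),onz('wrist',d['position'],.106 if 'h' in q else .207)) for d in ctrl.landmark_of('wrist',q)[:2]])
E
```

```text
t: 11.52
tool_pos: [0.6226, -0.1725, 0.162]
tool_rot: [3.14, -0.07, 0.003]
contact_force: [-0.7, 0.2, 5.4]
opening: 0.0206
grip_force: 42.9
t: 11.9
tool_pos: [0.6218, -0.1723, 0.1605]
tool_rot: [3.141, -0.07, -0.001]
contact_force: [-0.2, 0.0, 0.2]
opening: 0.0466
grip_force: 0.0
t: 12.52
tool_pos: [0.6224, -0.1724, 0.3457]
tool_rot: [3.139, -0.07, 0.006]
contact_force: [0.1, -0.9, -0.8]
opening: 0.0473
grip_force: 0.0
shift [-13.25 -19.71  -4.01] 24.1 turn [ 0.023  0.493 -0.066] deg 28.5
shift [ -4.5  -17.44   4.4 ] 18.5 turn [0. 0. 0.] deg 0.0
scoop_top [([317.6, 213.2], 0.85, array([ 0.623, -0.175,  0.207])), ([320.9, 189.8], 0.39, array([ 0.641, -0.178,  0.207]))]
cup_hole [([315.6, 231.3], 0.83, array([ 0.579, -0.171,  0.106]))]
```

View pics/w5.png

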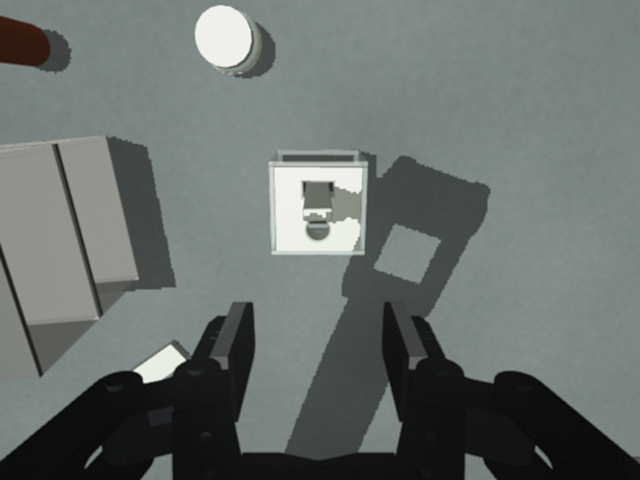

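The scoop stands upright in the slot (top at (318,213)), and the hole is visible just in front of it at (317,232). Now the tube.

```bash
python3 -m handwheel '[[[-2.6,-3.9,-1.5],[0,0.1,0]],[[-5.3,-7.9,-3],[0,0.2,-0.02]],[[-8,-11.8,-4],[0.01,0.3,-0.04]],[[-10.6,-15.8,-4],[0.02,0.4,-0.055]],[[-13.2,-19.7,-4],[0.023,0.493,-0.066]]]'
python3 -m handwheel '[[[-1.5,-4.4,0],[0,0,0]],[[-3,-8.7,0],[0,0,0]],[[-4.5,-13,1],[0,0,0]],[[-4.5,-17.4,3],[0,0,0]],[[-4.5,-17.4,4.4],[0,0,0]]]'
python3 -m handwheel '[[[0,0,0],[0,0,0]],[[0,0,0],[0,0,0]]]'
python3 - <<'E'
from h import *
o=ctrl.get_obs();im=ctrl.get_image('wrist');c=ctrl.calibration('wrist');p=np.array(o['tool_pos']);z=Ro.from_rotvec(o['tool_rot']).apply([0,0,1])
cv2.imwrite('pics/w6.png',im[100:400,160:480])
print(p.round(4));f=lambda X:(proj(c,X)-[160,100]).round(1)
for d in (.04,.05,.06,.15,.25): print(d,f(p+d*z), (p+d*z).round(3))
E
```

```text
t: 13.3
tool_pos: [0.4978, 0.0314, 0.3807]
tool_rot: [-3.034, -0.034, -0.769]
contact_force: [0.3, 0.3, 0.1]
opening: 0.047
grip_force: 0.0
t: 13.92
tool_pos: [0.4748, 0.2068, 0.3197]
tool_rot: [-3.036, -0.043, -0.76]
contact_force: [-0.8, -1.0, -0.8]
opening: 0.047
grip_force: 0.0
t: 14.18
tool_pos: [0.4764, 0.203, 0.3226]
tool_rot: [-3.035, -0.031, -0.766]
contact_force: [0.1, 0.1, -0.8]
opening: 0.0471
grip_force: 0.0
[0.4764 0.203  0.3226]
0.04 [155.7 159.9] [0.495 0.204 0.287]
0.05 [155.8 153.3] [0.5   0.204 0.279]
0.06 [155.9 147.1] [0.505 0.204 0.27 ]
0.15 [156.4 108.2] [0.548 0.205 0.191]
0.25 [156.8  83.5] [0.595 0.207 0.103]
```

View pics/w6.png

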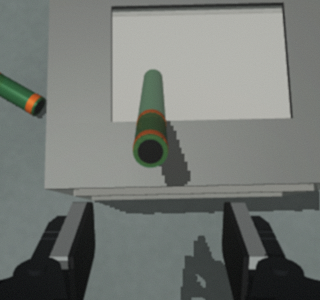

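The crop shows the tube's top at (150,151) and its foot at about (152,75). The approach line passes (156,160), so I correct by +0.5 cm in tool x and −0.3 cm in tool y.

```bash
python3 -m handwheel '[[[0.4,-0.3,1.5],[0,0,0]],[[0.5,-0.3,4],[0,0,0]],[[0.5,-0.3,6.5],[0,0,0]],[[0.5,-0.3,8.2],[0,0,0]],[[0.5,-0.3,8.2],[0,0,0]]]'
python3 -m handwheel '[[[0,0,0],[0,0,0]],[[0,0,0],[0,0,0]],[[0,0,0],[0,0,0]],[[0,0,0],[0,0,0]],[[0,0,0],[0,0,0]]]' 1 40
python3 -m handwheel '[[[0,0,-1.5],[0,0,0]],[[0,0,-4.5],[0,0,0]],[[0,0,-8],[0,0,0]],[[0,0,-11],[0,0,0]],[[0,0,-13.5],[0,0,0]]]'
python3 - <<'E'
from h import *
T=tilt(0,-.05)
plan([([.48,-.02,.41],T),([.51,-.168,.33],T)])
E
```

```text
t: 14.85
tool_pos: [0.519, 0.2081, 0.25]
tool_rot: [-3.038, -0.033, -0.76]
contact_force: [0.4, 0.8, 0.3]
opening: 0.0472
grip_force: 0.0
t: 15.48
tool_pos: [0.5196, 0.209, 0.2533]
tool_rot: [-3.034, -0.034, -0.767]
contact_force: [-2.0, -0.6, 3.8]
opening: 0.0164
grip_force: 39.3
t: 16.1
tool_pos: [0.4542, 0.2063, 0.3726]
tool_rot: [-3.035, -0.034, -0.765]
contact_force: [0.2, -0.3, 0.1]
opening: 0.0163
grip_force: 39.2
shift [ 3.63 22.67 -2.45] 23.1 turn [-0.024 -0.494  0.071] deg 28.6
shift [ 3.74 14.63  8.  ] 17.1 turn [0. 0. 0.] deg 0.0
```

```bash
python3 -m handwheel '[[[0.8,4.5,-2],[0,-0.1,0]],[[1.5,9,-2.4],[0,-0.2,0.02]],[[2.3,13.6,-2.4],[-0.01,-0.3,0.04]],[[3,18.2,-2.4],[-0.02,-0.4,0.06]],[[3.6,22.7,-2.4],[-0.024,-0.494,0.071]]]'
python3 -m handwheel '[[[0.9,3.7,1],[0,0,0]],[[1.9,7.4,3],[0,0,0]],[[2.8,11,5],[0,0,0]],[[3.7,14.6,7],[0,0,0]],[[3.7,14.6,8],[0,0,0]]]'
python3 -m handwheel '[[[0,0,0],[0,0,0]],[[0,0,0],[0,0,0]]]'
python3 - <<'E'
from h import *
o=ctrl.get_obs();im=ctrl.get_image('wrist');c=ctrl.calibration('wrist');p=np.array(o['tool_pos']);z=Ro.from_rotvec(o['tool_rot']).apply([0,0,1])
cv2.imwrite('pics/w7.png',cv2.resize(im[40:340,200:440],None,fx=2,fy=2,interpolation=cv2.INTER_CUBIC))
print(p.round(4),z.round(3));f=lambda X:((proj(c,np.array(X))-[200,40])*2).round(1)
q=p+.154*z;print('foot',f(q),[f(q+np.array(d)*.009) for d in ([1,0,0],[-1,0,0],[0,1,0],[0,-1,0])],'hole',f([.5821,-.1707,.106]))
E
```

```text
t: 16.73
tool_pos: [0.4807, -0.0217, 0.4088]
tool_rot: [-3.14, 0.079, 0.005]
contact_force: [0.9, 0.4, -0.7]
opening: 0.0166
grip_force: 39.2
t: 17.35
tool_pos: [0.5098, -0.1693, 0.326]
tool_rot: [-3.139, 0.083, 0.007]
contact_force: [0.1, -0.0, -1.1]
opening: 0.016
grip_force: 39.3
t: 17.6
tool_pos: [0.5109, -0.167, 0.3293]
tool_rot: [3.14, -0.076, 0.001]
contact_force: [-0.8, 0.3, -0.3]
opening: 0.0163
grip_force: 39.3
[ 0.5109 -0.167   0.3293] [ 0.001 -0.001 -1.   ]
foot [232.4 333.7] [array([231.2, 310.6]), array([233.6, 356.4]), array([208.9, 334.8]), array([255.9, 332.5])] hole [232.9 135.9]
```

View pics/w7.png

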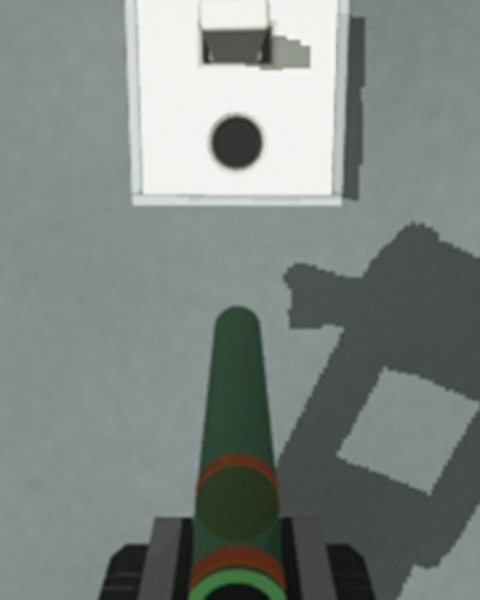

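The crop shows the hole at (236,142) and the tube's foot centred at about (237,329). The correction comes to +6.7 cm in tool x and about 0 in tool y. I verify numerically with the networks once I am closer.

```bash
python3 -m handwheel '[[[3,0,0],[0,0,0]],[[5.5,0,0],[0,0,0]],[[6.7,0,1.5],[0,0,0]],[[6.7,0,3.5],[0,0,0]],[[6.7,0,5.2],[0,0,0]]]'
python3 -m handwheel '[[[0,0,0],[0,0,0]],[[0,0,0],[0,0,0]]]'
python3 - <<'E'
from h import *
np.set_printoptions(precision=4,suppress=True)
o=ctrl.get_obs();im=ctrl.get_image('wrist');c=ctrl.calibration('wrist');p=np.array(o['tool_pos']);print(p)
f=lambda X:proj(c,np.array(X)).round(1)
print('foot',f(p+[.0016,-.0019,-.154]),'hole',f([.5795,-.1723,.106]), 'hole far/left/right',f([.591,-.1723,.106]),f([.5795,-.1608,.106]),f([.5795,-.1838,.106]))
g=im.astype(int);r=f([.5795,-.1723,.106]).astype(int)
white=(g.min(2)>150);dark=(g.max(2)<70);green=(g[...,1]-g[...,2]>15)&(g[...,1]-g[...,0]>5)
for row in range(r[1]-22,r[1]+30,2): print(row,''.join('W' if white[row,k] else 'G' if green[row,k] else 'D' if dark[row,k] else '.' for k in range(r[0]-35,r[0]+36)))
E
```

```text
t: 18.27
tool_pos: [0.5765, -0.1708, 0.2735]
tool_rot: [-3.14, 0.078, 0.005]
contact_force: [-0.2, -0.0, -0.4]
opening: 0.016
grip_force: 39.3
t: 18.52
tool_pos: [0.5773, -0.1713, 0.2763]
tool_rot: [3.14, -0.079, -0.0]
contact_force: [0.5, -0.3, -0.2]
opening: 0.0164
grip_force: 39.2
[ 0.5773 -0.1713  0.2763]
foot [318.4 204.9] hole [317.2 199.5] hole far/left/right [316.5 185.3] [302.9 200.2] [331.6 198.8]
177 WWWWWWWWWWWWWWWWWWWWWWWWWWWWWWWWWWWWWWWWWWWWWWWWWWWWWWWWWWWWWWWWWWWWWWW
179 WWWWWWWWWWWWWWWWWWWWWWWWWWWWWWWWWWWWWWWWWWWWWWWWWWWWWWWWWWWWWWWWWWWWWWW
181 WWWWWWWWWWWWWWWWWWWWWWWWWWWWWWWWWWWWWWWWWWWWWWWWWWWWWWWWWWWWWWWWWWWWWWW
183 WWWWWWWWWWWWWWWWWWWWWWWWWWWWWWWWWWWWWWWWWWWWWWWWWWWWWWWWWWWWWWWWWWWWWWW
185 WWWWWWWWWWWWWWWWWWWWWWWWWWWWWWW........WWWWWWWWWWWWWWWWWWWWWWWWWWWWWWWW
187 WWWWWWWWWWWWWWWWWWWWWWWWWWW...DDDDDDDDDD...WWWWWWWWWWWWWWWWWWWWWWWWWWWW
189 WWWWWWWWWWWWWWWWWWWWWWWWW..DDDDDDDDDDDDDDDD...WWWWWWWWWWWWWWWWWWWWWWWWW
191 WWWWWWWWWWWWWWWWWWWWWWW..DDDDDDDDDDDDDDDDDDDD..WWWWWWWWWWWWWWWWWWWWWWWW
193 WWWWWWWWWWWWWWWWWWWWWW..DDDDDDDDDDDDDDDDDDDDDDD..WWWWWWWWWWWWWWWWWWWWWW
195 W
[... 586 characters left out ...]
................
211 WWWWWWWWWWWWWWWWWWWWWWWW.GGGGGGGGGGGGGGG.DG.GGD........................
213 WWWWWWWWWWWWWWWWWWWWWWWW.GGGGGGGGGGGGGGGGGGG..G........................
215 WWWWWWWWWWWWWWWWWWWWWWWW.GGGGGGGGGGGGGGGG.GGGGGG.......................
217 WWWWWWWWWWWWWWWWWWWWWWWW.GGGGGGGGGGGGGGGGGG.GDDD.......................
219 WWWWWWWWWWWWWWWWWWWWWWWWGGGGGGGGGGGGGGGGGGGGGGGDG......................
221 WWWWWWWWWWWWWWWWWWWWWWWWGGGGGGGGGGGGGGGGGGGGGGDGD......................
223 WWWWWWWWWWWWWWWWWWWWWWWGGGGGGGGGGGGGGGGGG.GGGDDGG......................
225 WWWWWWWWWWWWWWWWWWWWWWWGGGGGGGGGGGGGGGGGGGGGGGGGGG..WW.WWWWWWWWWWWWWWWW
227 WWWWWWWWWWWWWWWWWWWWWWWGGGGGGGGGGGGGGGGGGGGGGGGGGG.WWWWWWWWWWWWWWWWWWWW
```

The tube is centred on the hole laterally and sits about 2 mm short in x. I correct that and lower.

```bash
python3 -m handwheel '[[[0.2,0,0.5],[0,0,0]],[[0.2,0,1.2],[0,0,0]],[[0.2,0,2],[0,0,0]],[[0.2,0,2.8],[0,0,0]],[[0.2,0,3.2],[0,0,0]]]'
python3 -m handwheel '[[[0,0,0],[0,0,0]]]'
```

```text
t: 19.2
tool_pos: [0.5792, -0.1711, 0.2428]
tool_rot: [-3.14, 0.078, 0.003]
contact_force: [0.3, -0.9, -0.8]
opening: 0.0163
grip_force: 39.2
t: 19.32
tool_pos: [0.5793, -0.1712, 0.2433]
tool_rot: [-3.14, 0.078, 0.002]
contact_force: [0.5, 0.0, -1.3]
opening: 0.0163
grip_force: 39.2
```

```bash
python3 -m handwheel '[[[0,0,1.3],[0,0,0]],[[0,0,2.6],[0,0,0]],[[0,0,3.9],[0,0,0]],[[0,0,5],[0,0,0]],[[0,0,6],[0,0,0]]]'
python3 -m handwheel '[[[0,0,0.5],[0,0,0]],[[0,0,0.9],[0,0,0]],[[0,0,1.2],[0,0,0]],[[0,0,1.4],[0,0,0]],[[0,0,1.4],[0,0,0]]]'
python3 -m handwheel '[[[0,0,0.15],[0,0,0]],[[0,0,0.3],[0,0,0]],[[0,0,0.3],[0,0,0]]]'
```

```text
t: 19.95
tool_pos: [0.5794, -0.1712, 0.1829]
tool_rot: [-3.141, 0.078, 0.002]
contact_force: [0.1, -0.3, -0.7]
opening: 0.0164
grip_force: 39.3
t: 20.58
tool_pos: [0.5795, -0.1713, 0.1699]
tool_rot: [3.14, -0.078, -0.001]
contact_force: [0.5, -0.1, -1.3]
opening: 0.0161
grip_force: 39.3
t: 20.95
tool_pos: [0.5794, -0.1713, 0.1668]
tool_rot: [3.141, -0.078, -0.001]
contact_force: [-0.2, -0.5, 0.0]
opening: 0.0163
grip_force: 39.3
```

```bash
python3 -m handwheel '[[[0,0,0.15],[0,0,0]],[[0,0,0.3],[0,0,0]],[[0,0,0.3],[0,0,0]]]'
python3 -m handwheel '[[[0,0,0.15],[0,0,0]],[[0,0,0.3],[0,0,0]],[[0,0,0.3],[0,0,0]]]'
```

```text
t: 21.32
tool_pos: [0.5809, -0.1718, 0.1665]
tool_rot: [3.139, -0.078, 0.005]
contact_force: [1.0, 0.5, 7.2]
opening: 0.016
grip_force: 39.9
t: 21.7
tool_pos: [0.5824, -0.1723, 0.1664]
tool_rot: [3.138, -0.078, 0.012]
contact_force: [-1.0, 0.6, 14.2]
opening: 0.016
grip_force: 40.7
```

Both tools are on the floor. I release the tube, rise, shut the fingers and go behind the hatch.

```bash
python3 -m handwheel '[[[0,0,-0.5],[0,0,0]],[[0,0,-0.5],[0,0,0]]]'
python3 -m handwheel '[[[0,0,0],[0,0,0]],[[0,0,0],[0,0,0]],[[0,0,0],[0,0,0]]]' -0.1
python3 -m handwheel '[[[0,0,-2],[0,0,0]],[[0,0,-6],[0,0,0]],[[0,0,-12],[0,0,0]],[[0,0,-18],[0,0,0]],[[0,0,-24],[0,0,0]]]'
python3 - <<'E'
from h import *
np.set_printoptions(precision=3,suppress=True)
T=tilt(0,0); plan([([.66,-.02,.43],T),([.70,.174,.43],T)])
ctrl.get_image('top');ctrl.get_image('side')
for q in ['scoop_top','tube_top','hatch_hinge','hatch_tab']: print(q,[(c,np.round(d['position'],0).tolist(),round(d['score'],2),onz(c,d['position'],.207)) for c in ('top','side') for d in ctrl.landmark_of(c,q)[:2]])
E
```

```text
t: 21.95
tool_pos: [0.5798, -0.1715, 0.1665]
tool_rot: [3.14, -0.078, 0.001]
contact_force: [0.5, 0.2, 4.7]
opening: 0.0162
grip_force: 39.9
t: 22.32
tool_pos: [0.5792, -0.1712, 0.1652]
tool_rot: [-3.14, 0.078, 0.003]
contact_force: [-0.2, 0.3, 0.8]
opening: 0.047
grip_force: 0.0
t: 22.95
tool_pos: [0.5794, -0.1711, 0.4099]
tool_rot: [3.14, -0.078, 0.002]
contact_force: [-0.1, -0.6, -0.3]
opening: 0.0472
grip_force: 0.0
shift [  7.3  -15.49  -2.02] 17.2 turn [ 0.001 -0.002 -0.05 ] deg 2.9
shift [  4.  -19.4   0. ] 19.8 turn [0. 0. 0.] deg 0.0
scoop_top [('top', [296.0, 371.0], 0.96, array([0.276, 0.237, 0.207])), ('top', [472.0, 214.0], 0.41, array([ 0.618, -0.176,  0.207])), ('side', [467.0, 358.0], 0.64, array([0.235, 0.467, 0.207])), ('side', [345.0, 175.0], 0.5, array([ 0.616, -0.169,  0.207]))]
tube_top [('top', [254.0, 242.0], 0.84, array([0.568, 0.326, 0.207])), ('top', [469.0, 234.0], 0.66, array([ 0.573, -0.168,  0.207])), ('side', [297.0, 356.0], 0.78, array([0.516, 0.535, 0.207])), ('side', [357.0, 175.0], 0.73, array([ 0.583, -0.173,  0.207]))]
hatch_hinge [('top', [319.0, 209.0], 0.56, array([0.639, 0.176, 0.207])), ('side', [300.0, 238.0], 0.57, array([0.631, 0.173, 0.207]))]
hatch_tab [('top', [317.0, 188.0], 0.68, array([0.689, 0.18 , 0.207])), ('side', [281.0, 193.0], 0.57, array([ 0.751, -0.024,  0.207]))]
```

Both cameras agree that both tops stand over their openings at z ≈ 0.207. The hinge is at (0.636, 0.175). Now the hatch.

```bash
python3 -m handwheel '[[[2.4,-5,-1],[0,0,-0.025]],[[4.8,-10,-2],[0,0,-0.05]],[[7.3,-15.5,-2],[0,0,-0.05]]]' 1 30
python3 -m handwheel '[[[1,-5,0],[0,0,0]],[[2.5,-10,0],[0,0,0]],[[4,-15,0],[0,0,0]],[[4,-19.4,0],[0,0,0]],[[4,-19.4,0],[0,0,0]]]'
python3 -m handwheel '[[[0,0,4],[0,0,0]],[[0,0,8],[0,0,0]],[[0,0,12],[0,0,0]],[[0,0,14],[0,0,0]],[[0,0,14],[0,0,0]]]'
```

```text
t: 23.82
tool_pos: [0.661, -0.019, 0.4262]
tool_rot: [3.141, -0.001, -0.0]
contact_force: [0.1, -0.7, -0.0]
opening: 0.0003
grip_force: 0.0
t: 24.45
tool_pos: [0.6998, 0.1771, 0.4239]
tool_rot: [3.141, 0.007, -0.005]
contact_force: [-0.3, -0.3, 0.3]
opening: 0.0
grip_force: 0.0
t: 25.08
tool_pos: [0.6995, 0.173, 0.2836]
tool_rot: [3.141, -0.001, -0.007]
contact_force: [-0.3, 0.3, 1.1]
opening: -0.0
grip_force: 0.0
```

```bash
python3 -m handwheel '[[[-2.5,0,0],[0,0,0]],[[-5,0,0],[0,0,0]],[[-7.3,0,0],[0,0,0]],[[-9.2,0,0.2],[0,0,0]],[[-11,0,1.3],[0,0,0]]]'
python3 -m handwheel '[[[-1.5,0,1.7],[0,0,0]],[[-2.2,0,3.2],[0,0,0]],[[-2.6,0,4.7],[0,0,0]],[[-2.8,0,5.9],[0,0,0]],[[-2.8,0,5.9],[0,0,0]]]'
```

```text
t: 25.7
tool_pos: [0.5915, 0.1739, 0.2775]
tool_rot: [-3.141, 0.0, -0.011]
contact_force: [0.4, -0.3, 0.5]
opening: -0.0001
grip_force: 0.3
t: 26.32
tool_pos: [0.5616, 0.1737, 0.2122]
tool_rot: [3.141, 0.0, -0.005]
contact_force: [0.2, 0.5, 1.5]
opening: 0.0
grip_force: 0.0
```

```bash
python3 -m handwheel '[[[0,0,0.3],[0,0,0]],[[0,0,0.6],[0,0,0]],[[0,0,0.6],[0,0,0]]]'
python3 -m handwheel '[[[0,0,-2],[0,0,0]],[[0,0,-6],[0,0,0]],[[0,0,-11],[0,0,0]],[[-4,0,-15],[0,0,0]],[[-8,0,-19],[0,0,0]]]'
python3 - <<'E'
from h import *
np.set_printoptions(precision=3,suppress=True)
im=ctrl.get_image('top');ctrl.get_image('side')
g=im.astype(int);m=((g[...,0]-g[...,2]>50)).astype(np.uint8)
k=cv2.findContours(m,0,1)[0]
if k:
  k=max(k,key=cv2.contourArea);print(cv2.contourArea(k),cv2.boundingRect(k))
c=ctrl.calibration('top');[print(proj(c,np.array(q)).round(0)) for q in ([.636,.245,.214],[.53,.105,.214],[.517,.175,.214])]
for q in ['hatch_tab']: print([(np.round(d['position'],0).tolist(),round(d['score'],2),onz(c,d['position'],.212)) for c in ('top','side') for d in ctrl.landmark_of(c,q)[:2]])
ctrl.get_image('wrist');print([(d['position'],d['score'],onz('wrist',d['position'],.212)) for d in ctrl.landmark_of('wrist','hatch_tab')])
E
```

```text
t: 26.7
tool_pos: [0.5623, 0.1738, 0.2079]
tool_rot: [3.141, 0.0, -0.001]
contact_force: [-0.1, -0.9, 0.1]
opening: 0.0001
grip_force: 0.0
t: 27.32
tool_pos: [0.4814, 0.1738, 0.4013]
tool_rot: [-3.141, 0.0, -0.003]
contact_force: [-0.4, 0.5, 0.5]
opening: -0.0003
grip_force: 0.0
2045.5 (288, 210, 64, 43)
[289. 211.]
[351. 255.]
[321. 262.]
[([471.0, 213.0], 0.54, array([ 0.621, -0.172,  0.212])), ([413.0, 174.0], 0.43, array([ 0.714, -0.043,  0.212])), ([347.0, 233.0], 0.95, array([0.532, 0.134, 0.212]))]
[([321.7, 157.4], 0.88, array([0.515, 0.169, 0.212]))]
```

There was no contact force at the end, so I press again nearer the free edge until I feel the lid.

```bash
python3 -m handwheel '[[[3,0,5],[0,0,0]],[[6,0,10],[0,0,0]],[[6,0,15],[0,0,0]],[[6,0,17.5],[0,0,0]],[[6,0,18.5],[0,0,0]]]'
python3 -m handwheel '[[[0,0,0.2],[0,0,0]],[[0,0,0.4],[0,0,0]],[[0,0,0.6],[0,0,0]],[[0,0,0.6],[0,0,0]]]'
python3 -m handwheel '[[[0,0,0.2],[0,0,0]],[[0,0,0.4],[0,0,0]],[[0,0,0.4],[0,0,0]]]'
```

```text
t: 28.25
tool_pos: [0.5406, 0.1733, 0.2085]
tool_rot: [3.14, -0.0, -0.012]
contact_force: [0.6, -0.4, 0.4]
opening: 0.0001
grip_force: 0.2
t: 28.75
tool_pos: [0.5425, 0.1739, 0.2077]
tool_rot: [-3.142, -0.0, -0.001]
contact_force: [1.0, -0.3, 1.0]
opening: 0.0001
grip_force: 0.2
t: 29.12
tool_pos: [0.542, 0.1738, 0.2026]
tool_rot: [3.141, 0.0, -0.002]
contact_force: [-0.1, 0.2, 0.5]
opening: 0.0002
grip_force: 0.0
```

```bash
python3 -m handwheel '[[[0,0,0.2],[0,0,0]],[[0,0,0.4],[0,0,0]],[[0,0,0.4],[0,0,0]]]'
python3 -m handwheel '[[[0,0,0.2],[0,0,0]],[[0,0,0.4],[0,0,0]],[[0,0,0.4],[0,0,0]]]'
python3 - <<'E'
from h import *
np.set_printoptions(precision=3,suppress=True)
im=ctrl.get_image('side');g=im.astype(int);m=(g[...,0]-g[...,2]>40)
c=ctrl.calibration('side')
H=np.array([.636,.175,.21])
for th in (0,.1,.2,.3,.5):
    print(th,[proj(c,H+[-r*np.cos(th),y,r*np.sin(th)+.002]).round(0).tolist() for r in (0,.106) for y in (.07,-.07)],'tab',proj(c,H+[-.119*np.cos(th),0,.119*np.sin(th)]).round(0))
r,cc=np.where(m[200:300,240:420]);print(r.min()+200,r.max()+200,cc.min()+240,cc.max()+240)
for row in range(215,275,3): print(row,''.join('B' if m[row,k] else 'R' if g[row,k].max()<50 else '.' for k in range(270,380)))
E
```

```text
t: 29.5
tool_pos: [0.542, 0.1738, 0.1985]
tool_rot: [3.141, 0.0, -0.002]
contact_force: [0.6, -0.2, 1.0]
opening: -0.0001
grip_force: 0.0
t: 29.88
tool_pos: [0.542, 0.1738, 0.1946]
tool_rot: [3.141, 0.0, -0.001]
contact_force: [0.9, -0.4, -0.6]
opening: 0.0002
grip_force: 0.0
0 [[288.0, 253.0], [307.0, 221.0], [334.0, 260.0], [351.0, 227.0]] tab [349. 244.]
0.1 [[288.0, 253.0], [307.0, 221.0], [334.0, 256.0], [350.0, 223.0]] tab [348. 239.]
0.2 [[288.0, 253.0], [307.0, 221.0], [333.0, 251.0], [350.0, 219.0]] tab [347. 235.]
0.3 [[288.0, 253.0], [307.0, 221.0], [332.0, 247.0], [349.0, 215.0]] tab [346. 230.]
0.5 [[288.0, 253.0], [307.0, 221.0], [328.0, 239.0], [345.0, 207.0]] tab [342. 221.]
223 259 291 350
215 ................................................................RRRRRRRRRRRRR.................................
218 .......................................................RRR......RRRRRRRRRRRR..................................
221 ........................................................RRRRRRRRRRRRRRRRRRRRRRRRRRRR.R........................
224 ...................................
[... 1215 characters left out ...]
..........
257 .....................................BBBBBBBBBBBBBBBBBBBBBBBBBBBBBBBB.........................................
260 ..............................................................................................................
263 ..............................................................................................................
266 ..............................................................................................................
269 ..............................................................................................................
272 ..............................................................................................................
```

Run:
```python
from h import *
np.set_printoptions(precision=3,suppress=True)
o=ctrl.get_obs();print(o['tool_pos'],o['contact_force'],o['q'],o['effort'])
for n in('side','top'):
  c=ctrl.calibration(n)
  for z in (.195,.205,.214,.225,.235): print(n,z,proj(c,np.array([.542,.174,z])).round(1))
im=ctrl.get_image('wrist');g=im.astype(int);m=(g[...,0]-g[...,2]>40)
c=ctrl.calibration('wrist');H=np.array([.636,.175,.21])
for z in (.195,.214,.225): print('tcp w',z,proj(c,np.array([.542,.174,z])).round(1))
for th in (0,.05,.1,.2): print(th,[proj(c,H+[-r*np.cos(th),y,r*np.sin(th)+.004]).round(0).tolist() for r in (0,.106) for y in (.07,-.07)])
for row in range(60,400,14): print(row,''.join('B' if m[row,k] else 'R' if g[row,k].max()<60 else '.' for k in range(120,540,4)))
```

```text
[0.542 0.174 0.195] [-0.021  0.068 -0.721] [ 0.18  -0.07   1.758 -0.     1.455  1.75 ] [  0.001 -33.685 -36.771   0.001  -0.     -0.   ]
side 0.195 [337.9 247.9]
side 0.205 [337.9 244.2]
side 0.214 [337.8 240.8]
side 0.225 [337.7 236.6]
side 0.235 [337.6 232.8]
top 0.195 [320.9 251.4]
top 0.205 [320.9 251.2]
top 0.214 [320.9 250.9]
top 0.225 [320.9 250.6]
top 0.235 [320.9 250.4]
tcp w 0.195 [314.7 293.9]
tcp w 0.214 [314.4 315.5]
tcp w 0.225 [314.2 330.3]
0 [[87.0, 47.0], [534.0, 47.0], [132.0, 343.0], [492.0, 343.0]]
0.05 [[87.0, 47.0], [534.0, 47.0], [126.0, 350.0], [497.0, 350.0]]
0.1 [[87.0, 47.0], [534.0, 47.0], [120.0, 358.0], [503.0, 357.0]]
0.2 [[87.0, 47.0], [534.0, 47.0], [106.0, 371.0], [516.0, 371.0]]
60 .......................................BBBBBBBBBBBBBBBBBBBBBBBBBBBBBBBBBBBBBBBBBBBBBBBBBBBBBBBBBBBBBBB...
74 BBBBBBBBBBBBBBBBBBBBBBBBBBBBBBBBBBBBBBBBBBBBBBBBBBBBBBBBBBBBBBBBBBBBBBBBBBBBBBBBBBBBBBBBBBBBBBBBBBBBB....
88 BBBBBBBBBBBBBBBBBBBBBBBBBBBBBBBBBBBBBBBBBBBBBBBBBBBBBBBBBBBBBBBBBBBBBBBBBBBBBBBBBBBBBBBBBBBBBBBBBBBBB....
102 BBBBBBBBBBBBBBBBBBBBBBBBBBBBBBBBBBBBBBBBBBBBBB
[... 1669 characters left out ...]
BBBBBBBBBBBBBBBBBBBBBBBBBBBBBBB.........
326 ...BBBBBBBBBBBBBBBBBBBBBBBBBBBBBBBBBBBBBRRRRR....RR....RRRRRBBBBBBBBBBBBBBBBBBBBBBBBBBBBBBBBBBBB.........
340 ....BBBBBBBBBBBBBBBBBBBBBBBBBBBBBBBBBBBRRRRR.....RR.....RRRRRBBBBBBBBBBBBBBBBBBBBBBBBBBBBBBBBBBB.........
354 ....BBBBBBBBBBBBBBBBBBB..............BBRRRRRRR...RR...RRRRRRRBB..........................................
368 .....................RRRRRRRR........RRRRRRRRRRRRRRRRRRRRRRRRRRR.......RRRRRRRR..........................
382 ...............RRRRRRRRRRRRRRRRRRRRRRRRRRRRRRRRRRRRRRRRRRRRRRRRRRRRRRRRRRRRRRRRRRRRRRR...................
396 .........RRRRRRRRRRRRRRRRRRRRRRRRRRRRRRRRRRRRRRRRRRRRRRRRRRRRRRRRRRRRRRRRRRRRRRRRRRRRRRRRRRR.............
```

```bash
python3 -m handwheel '[[[0,0,-1],[0,0,0]],[[0,0,-2],[0,0,0]],[[0,0,-3],[0,0,0]],[[0,0,-5],[0,0,0]],[[0,0,-10],[0,0,0]]]'
python3 -m handwheel '[[[0,0,0],[0,0,0]],[[0,0,0],[0,0,0]]]'
cat > ang.py <<'E'
from h import *
np.set_printoptions(precision=3,suppress=True)
im=ctrl.get_image('wrist');c=ctrl.calibration('wrist');g=im.astype(int);m=((g[...,0]-g[...,2]>35)).astype(np.uint8)
m=cv2.morphologyEx(m,cv2.MORPH_OPEN,np.ones((9,9)))
k=max(cv2.findContours(m,0,1)[0],key=cv2.contourArea);print(cv2.contourArea(k),cv2.boundingRect(k))
k=k[:,0,:]
bl=k[np.argmax(k[:,1]-k[:,0])];br=k[np.argmax(k[:,1]+k[:,0])];tl=k[np.argmin(k.sum(1))];tr=k[np.argmax(k[:,0]-k[:,1])]
print('tl,tr,bl,br',tl,tr,bl,br)
def f(v,th): # hinge x,y,yaw
    Y=Ro.from_euler('z',v[2]);H=np.array([v[0],v[1],.21])
    return [proj(c,H+Y.apply([-r*np.cos(th)+.004*np.sin(th),y,r*np.sin(th)+.004*np.cos(th)])) for r,y in ((.106,.07),(.106,-.07))]
s=least_squares(lambda v:np.ravel(np.array(f(v,v[3]))-[bl,br]).tolist()+[(v[0]-.636)*500,(v[1]-.175)*100],[.636,.175,.02,.05])
print('fit',s.x,s.cost)
for th in(0,.05,.1,.3): print(th,np.array(f(s.x,th)).round(1).tolist())
E
python3 ang.py
```

```text
t: 30.6
tool_pos: [0.5408, 0.1736, 0.2938]
tool_rot: [3.14, 0.0, -0.009]
contact_force: [-0.1, 0.1, -0.5]
opening: -0.0
grip_force: 0.0
t: 30.85
tool_pos: [0.5424, 0.1739, 0.2958]
tool_rot: [-3.142, -0.0, -0.001]
contact_force: [-1.1, -0.2, -0.4]
opening: 0.0003
grip_force: 0.0
45230.5 (182, 70, 258, 209)
tl,tr,bl,br [182  82] [439  71] [203 261] [433 252]
fit [0.635 0.177 0.041 0.012] 0.21614958806682844
0 [[203.4, 260.3], [432.6, 251.3]]
0.05 [[201.1, 262.9], [434.9, 253.8]]
0.1 [[198.7, 265.2], [437.3, 256.0]]
0.3 [[187.5, 270.7], [447.9, 260.7]]
```

The fitted hatch angle is 0.012 rad, so it is shut, and nothing is touching the robot. A quick check on the tools, then I hand in.

Run:
```python
from h import *
np.set_printoptions(precision=3,suppress=True)
ctrl.get_image('side');ctrl.get_image('top')
for q in ['scoop_top','tube_top']: print(q,[(c,round(d['score'],2),onz(c,d['position'],.207)) for c in ('top','side') for d in ctrl.landmark_of(c,q)])
print(ctrl.finish_job())
```

```text
scoop_top [('top', 0.57, array([0.273, 0.242, 0.207])), ('top', 0.45, array([ 0.616, -0.173,  0.207])), ('side', 0.93, array([0.234, 0.467, 0.207])), ('side', 0.71, array([ 0.611, -0.167,  0.207]))]
tube_top [('top', 0.77, array([0.569, 0.329, 0.207])), ('top', 0.59, array([ 0.585, -0.175,  0.207])), ('side', 0.75, array([0.519, 0.531, 0.207])), ('side', 0.58, array([ 0.572, -0.169,  0.207]))]
the job is handed in; nothing more can be done
None
```

The job is handed in, but no verdict came back: the scoop stands in the slot and the feeding tube in the round hole, both lowered gently to the cup's floor. The hatch measures shut at about 0.01 rad (±0.03), though I felt no clear contact when pressing it down, and I did not re-measure the jar or the terracotta tube.

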